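Take the deep pail down from its hook

ROBOT

A 6-joint arm with a two-finger parallel gripper is mounted at the origin on a cart in front of the work surface, level with it; the furniture and walls round the work are solid. World frame = base frame: x ahead of the robot, y to its left, z up, the work surface at z = 0. Lengths are in m, angles in rad, forces in N, time in s.
With the tool pointing down it reaches from about 0.275 to 0.85 m from the base axis. Payload 19 kg.
Tool frame: the origin (TCP) lies between the finger pads; the fingertips stand 19 mm ahead of it and the grasp point (between the pads) is the TCP; z points along the fingers, y is the direction in which the jaws open and shut (so a half turn about z gives the same grasp; the last joint's range is limited). The gripper opens to 85 mm and grips with 20 to 120 N. Pads are 22 mm wide; open, the fingers measure 114 mm over their backs; the gripper's body (76 mm by 85 mm) begins 54 mm behind the grasp point. The pads swing forward as they close: fully open they stand 13 mm farther back than shut.
Start: joints at [-0.134, 0.15, 1.437, -0, 1.554, -0.134], TCP at [0.575, -0, 0.25] pointing down, gripper open.
Joint ranges: [-2.8, 2.8], [-0.68, 2.1], [0.12, 2.68], [-1.39, 4.53], [0.16, 2.79], [-2.81, 2.81]. Speed limits (rad/s): [1.89, 1.89, 2.22, 3.01, 3.01, 3.01].

INTERFACE

Orientations are given as a unit quaternion [x, y, z, w].
In Python, from plant import * gives the robot as it stands.
- The arm moves only by the tool apply_moves, never from a script. Its argument "plan" is a list of rows, each a list of 3 entries, a list of its own where there are three numbers: the opening, from -1 (shut) to 1 (fully open), so that 0 is half open, then the shift along the tool's x, y, z in m, then the turn about the tool's z in degrees. A call has 1 to 12 rows; each row is the pose to reach, as a shift and turn from the pose measured when the call began, along the tool's axes at that moment; what a row does not reach only later rows make up. A row lasts 1/8 s, in which the tool goes at most 62.5 mm and 10.7 degrees, less where a joint would pass 70% of its speed; a pose out of reach is approached as far as the arm can. A call with a gripper value outside its range is refused whole. The fingers move at their own pace and stop on an object; "force" is the grip in N (left out, the last holds). Time passes only in rows, so rows that repeat a pose let the fingers close. It gives the time, the measured TCP pose, the force and the opening at its end, in the units of the state.
- state(): the state, without advancing time (a new reading comes with each control period).
- capture(name): name is "scene" or "side" or "wrist"; returns a dict with "image" (400x640x3 uint8, red, green, blue), "K" (3x3 intrinsics, pixels), "k1" (the pictures are not rectified: a ray, as slopes to the right and down, at radius r is drawn at 1 + k1 r^2 times it, then the intrinsics apply), "position" and "orientation" of the camera in the world; the wrist camera has in their place "mount" (4x4, takes a point from camera to tool coordinates, whose origin is the TCP and whose axes are the flange's). Camera axes: x right, y down, z forward; pixel columns grow to the right and rows downward; lengths in m; the calibration is good to about 2 mm. A picture is of the moment at which its call begins: read the wrist's pose just before it. There is no depth.
- hand_in(): hands the job in, once; it reports no verdict.
The state is a dict: "time_s": time; "joint_pos": joint angles; "joint_vel": joint speeds; "joint_efforts": joint torques, N m; "tool_pos": TCP position; "orientation": TCP orientation; "wrist_force": force on the tool from outside, world axes, zero at the start; "ft_torque": the same for the moment, N m; "width": finger opening in m.
Only numpy, scipy, OpenCV 4.12 (cv2) and the standard library are available. Lean on these libraries where they do the work, as an engineer would, in place of code of your own. Each camera call takes 0.05 s, during which the arm holds its last target.

TASK

Two small white pails hang by their handles from the hook stand. Lift the deeper (taller) pail up off its hook and stand it gently, upright, on the middle of the wooden chopping board. Leave the shallow pail hanging where it is.

Things in the scene. Friction and masses are not known exactly. Their poses are not given: they have to be found in the camera images.
- deep_pail: White round pail, 80 deep, 76 across the rim, base 62, ~200 g. Origin: underside of its rigid handle's peak, where the hook bears; base 142 below it, rim 62 below. z up. Handle lies in the y-z plane, 14 thick (x), top 7 above origin; from 6 to 44 below origin it has two parallel sides, 44 apart over outer faces (y), 32 inside: grip these across y. Open window along x down to the rim. All mm.
- shallow_pail: The other white pail, to be left hanging: same rim, handle, origin and axes as deep_pail, but only 42 mm deep, so its base is 104 mm below its origin. Either pail may hang on either hook.
- hook_stand: Fixed stand, mm: base 100x210x18, origin at its underside's centre, z up. Crossbar at x=+35, z=192. Two 8 mm hooks at y=+55 and -55 reach from it towards the stand's -x (robot's side): level bar, axis z=185, pail hangs at x=-30; upturned tip at x=-50 to -63, top z=209. To come off, a pail is raised 25 to 50, then drawn 50 or more along the stand's -x.
- board: Loose wooden chopping board lying flat on the worktop in front of the stand (the robot's side): 150 x 180 x 15 mm (x, y, z), origin at the centre of its underside, so its top is 15 mm above the origin.

How it is judged:
On the way:
1. the deep pail is raised clear of its hook's upturned tip (z of deep_pail in the frame of hook_stand above 0.203 m).
At the end, for the whole second after the job is handed in: The deep pail stands upright (within 7 degrees) and still on its base on the chopping board, its axis within 40 mm of the board's centre; the shallow pail still hangs on its own hook, within 25 mm of where it was (horizontal distance between deep_pail and board below 0.04 m and z of deep_pail in the frame of board between 0.151 and 0.163 m and angle between deep_pail's own z axis and vertical below 0.12 rad and linear speed of deep_pail below 0.02 m/s and distance of shallow_pail from where it was at the start of the episode below 0.025 m and z of shallow_pail in the frame of hook_stand above 0.182 m); the robot touches nothing.
It fails at once if the shallow pail is shifted by more than 40 mm or taken down (distance of shallow_pail from where it was at the start of the episode above 0.04 m).
It fails at once if the deep pail is dropped or banged onto the board (more than 50 N) (contact force between deep_pail and board above 50 N).
It also fails if it takes over 32 s, if anything falls off the work surface, if the arm or the gripper's body presses on something with over 40 N, if the wrist force passes 120 N, or if a joint passes its speed limit or range.

## Working session

There is one attempt and no reset: what is moved stays moved. The work goes in short steps, Python scripts to look and compute and a tool call to move; the robot and the scene stay as the last step left them, time stands still between calls to the robot, and variables do not carry over. Pictures are saved under pics/ and viewed, and the job is handed in when it is done.

Besides the shell and the picture viewer there is one more tool, called after ">>>" as name(argument=value, ...), one argument or row to a line, values as JSON. apply_moves: Moves the arm, as the interface text tells. Its arguments: {"type":"object","properties":{"plan":{"type":"array","items":{"type":"array"}},"force":{"type":"number"}},"required":["plan"]}

```bash
mkdir -p pics; ls; python3 - <<'E'
from plant import *
import cv2,numpy as np,pickle
s=state();print(s)
d={'s':s}
for n in ['scene','side','wrist']:
    c=capture(n);d[n]=c
    cv2.imwrite(f'pics/{n}0.png',c['image'][:,:,::-1])
    print({k:v for k,v in c.items() if k!='image'})
pickle.dump(d,open('d0.pkl','wb'))
E
```

```text
pics
{'time_s': 0.0, 'joint_pos': array([-1.34015942e-01,  1.50994668e-01,  1.43798512e+00, -1.06036099e-05,
        1.55375812e+00, -1.33995500e-01]), 'joint_vel': array([-2.60938141e-05, -1.97829699e-04,  2.09075608e-03, -4.80798964e-04,
        4.93939573e-04, -1.04939901e-03]), 'joint_efforts': array([ 9.08163997e-05, -7.13061190e+01, -5.70858908e+01, -1.86872212e-04,
        9.14935896e-03,  2.21375326e-04]), 'tool_pos': array([ 5.74805437e-01, -5.98146338e-06,  2.49693351e-01]), 'orientation': array([ 7.07113827e-01,  7.07099504e-01, -3.51394609e-04, -4.52160241e-04]), 'wrist_force': array([-1.01655106, -0.13109943, -0.08433018]), 'ft_torque': array([-0.03672482,  0.03086341, -0.00385256]), 'width': 0.08548507538911063}
{'K': array([[436.80440189,   0.        , 320.86595447],
       [  0.        , 436.80440189, 195.07514107],
       [  0.        ,   0.        ,   1.        ]]), 'k1': 0.0035566620041743943, 'position': array([-0.03751779, -0.44342818,  0.6560918 ]), 'orientation': array([ 0.76477395, -0.46191065,  0.22141723, -0.39081167])}
{'K': array([[494.15637463,   0.        , 318.99431237],
       [  0.        , 494.15637463, 204.1389545 ],
       [  0.        ,   0.        ,   1.        ]]), 'k1': 0.04224213415276174, 'position': array([ 0.44569264, -0.57471031,  0.83654248]), 'orientation': array([ 0.94526476, -0.12720084,  0.03352726, -0.29861414])}
{'K': array([[350.25708071,   0.        , 316.69234953],
       [  0.        , 350.25708071, 205.07341148],
       [  0.        ,   0.        ,   1.        ]]), 'k1': -0.05416333709035568, 'mount': array([[ 9.64776575e-04, -9.64958205e-01, -2.62401853e-01,
         6.69265113e-02],
       [ 9.99999478e-01,  1.01905811e-03, -7.07784986e-05,
        -4.83609942e-04],
       [ 3.35701029e-04, -2.62401648e-01,  9.64958684e-01,
        -1.25170837e-01],
       [ 0.00000000e+00,  0.00000000e+00,  0.00000000e+00,
         1.00000000e+00]])}
```

View pics/scene0.png

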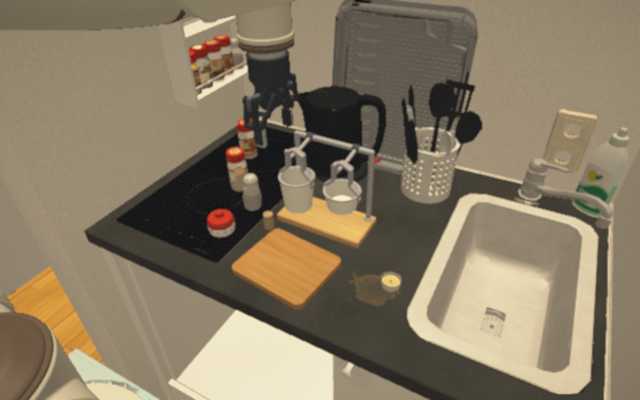

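View pics/side0.png

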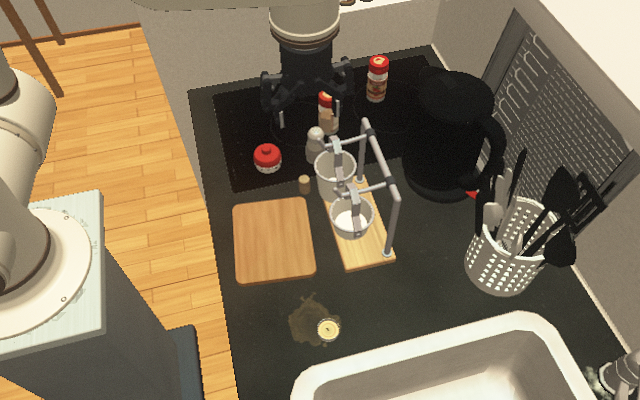

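View pics/wrist0.png

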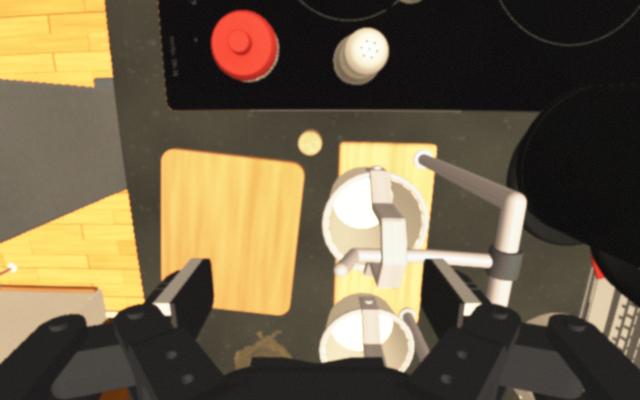

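Wrist view: the deep pail is the upper one (+y), with its handle at about (385,240). The shallow pail is below it at about (370,340). The side view has the deep pail at (335,170), the shallow pail at (352,215) and the board centred near (275,240). Next I zoom in for exact pixels.

```bash
cat > h.py <<'E'
import numpy as np,cv2
from scipy.spatial.transform import Rotation as R
def campose(c,s=None):
    if 'mount' in c:
        M=np.array(c['mount']);Rt=R.from_quat(s['orientation']).as_matrix()
        return Rt@M[:3,:3], Rt@M[:3,3]+s['tool_pos']
    return R.from_quat(c['orientation']).as_matrix(),np.array(c['position'])
def ray(c,uv,s=None):
    Rm,p=campose(c,s)
    q=cv2.undistortPoints(np.array([[uv]],float),c['K'],np.array([c['k1'],0,0,0.]))[0,0]
    d=Rm@np.array([q[0],q[1],1.]);return p,d/np.linalg.norm(d)
def plane(c,uv,z,s=None):
    p,d=ray(c,uv,s);return p+d*(z-p[2])/d[2]
def tri(rays):
    A=sum(np.eye(3)-np.outer(d,d) for p,d in rays);b=sum((np.eye(3)-np.outer(d,d))@p for p,d in rays)
    X=np.linalg.solve(A,b)
    return X,[round(float(np.linalg.norm(np.cross(X-p,d)))*1000,1) for p,d in rays]
def proj(c,X,s=None):
    Rm,p=campose(c,s);r=cv2.Rodrigues(Rm.T)[0]
    return cv2.projectPoints(np.array([X],float),r,-Rm.T@p,c['K'],np.array([c['k1'],0,0,0.]))[0][0,0]
E
python3 - <<'E'
import pickle,cv2
d=pickle.load(open('d0.pkl','rb'))
for n,(x0,y0,w,h) in dict(scene=(225,110,160,120),side=(290,110,140,105),wrist=(300,130,240,180)).items():
    im=d[n]['image'][y0:y0+h,x0:x0+w,::-1]
    cv2.imwrite(f'pics/{n}0z.png',cv2.resize(im,(800,600),interpolation=cv2.INTER_CUBIC))
E
```

```text
(no output)
```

View pics/scene0z.png

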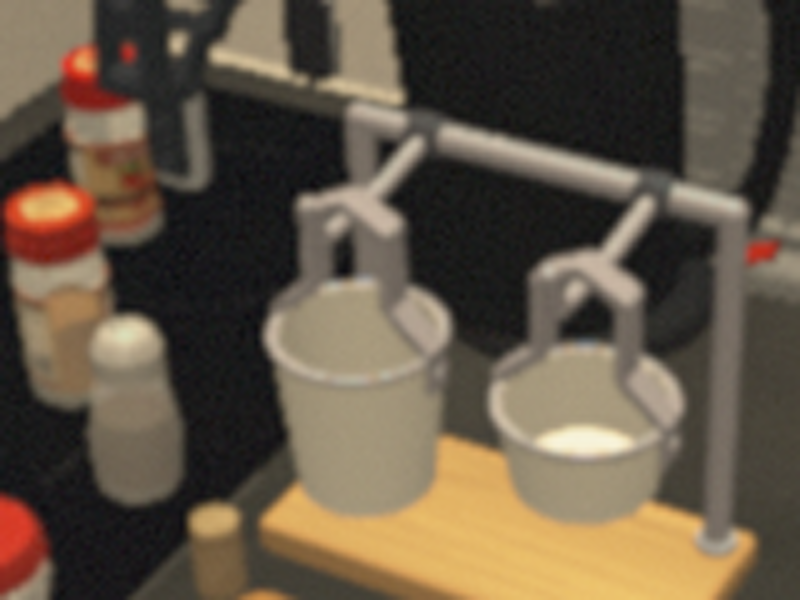

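View pics/side0z.png

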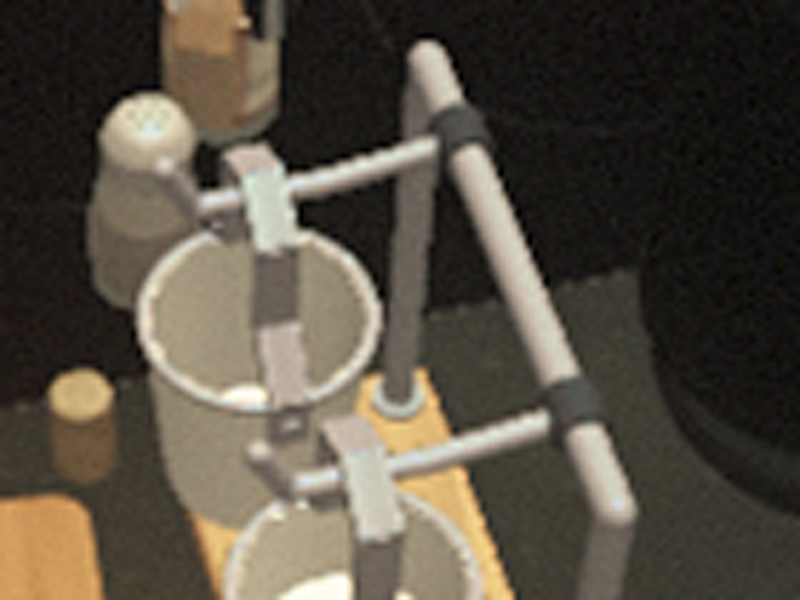

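View pics/wrist0z.png

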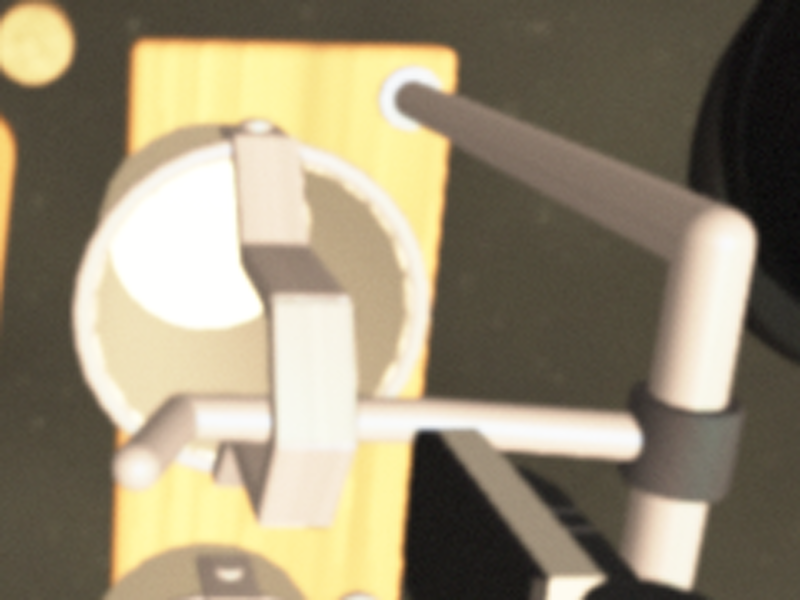

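```bash
python3 - <<'E'
import pickle;from h import *
np.set_printoptions(precision=4,suppress=True)
d=pickle.load(open('d0.pkl','rb'));s=d['s']
W=lambda x,y:ray(d['wrist'],(300+x*.3-.35,130+y*.3-.35),s)
S=lambda x,y:ray(d['side'],(290+x*.175-.41,110+y*.175-.41))
C=lambda x,y:ray(d['scene'],(225+x*.2-.4,110+y*.2-.4))
print('ridge if wrist450 x-', tri([W(270,450),S(247,188)]))
print('ridge if wrist450 x+', tri([W(355,452),S(290,172)]))
print('ridge if wrist293 x-', tri([W(275,293),S(247,188)]))
print('ridge if wrist293 x+', tri([W(350,293),S(290,172)]))
print('+y edge x-', tri([W(275,293),S(222,155)]))
print('+y edge x+', tri([W(350,293),S(270,145)]))
print('-y edge x-', tri([W(262,525),S(257,250)]))
print('-y edge x+', tri([W(330,523),S(297,240)]))
print('tip', tri([W(135,468),S(163,168)]))
# table-plane: stand base top corners z=.018
w=lambda x,y,z:plane(d['wrist'],(300+x*.3-.35,130+y*.3-.35),z,s)
print('base UL',w(133,40,.018),'UR',w(458,48,.018))
print('postL',tri([W(740,225),S(428,48)]))
for n in ['wrist']:
  im=d[n]['image']; hsv=cv2.cvtColor(im,cv2.COLOR_RGB2HSV)
  m=cv2.inRange(hsv,(8,60,80),(28,255,255)); k,l,st,ce=cv2.connectedComponentsWithStats(m)
  for i in range(1,k):
    if st[i,4]>1500: print(st[i])
for n in ['side','scene']:
  im=d[n]['image']; hsv=cv2.cvtColor(im,cv2.COLOR_RGB2HSV)
  m=cv2.inRange(hsv,(8,60,80),(28,255,255)); k,l,st,ce=cv2.connectedComponentsWithStats(m)
  for i in range(1,k):
    if 1500<st[i,4]<20000:
      c=max(cv2.findContours((l==i).astype(np.uint8),0,2)[0],key=cv2.contourArea)
      a=cv2.approxPolyDP(cv2.convexHull(c),6,True)[:,0]
      print(n,st[i],a.tolist(),[plane(d[n],p,.015) for p in a.astype(float)])
E
```

```text
ridge if wrist450 x- (array([ 0.6116, -0.0178,  0.1924]), [0.9, 0.9])
ridge if wrist450 x+ (array([ 0.6254, -0.0172,  0.1947]), [0.9, 0.9])
ridge if wrist293 x- (array([0.6167, 0.0027, 0.1686]), [2.0, 2.0])
ridge if wrist293 x+ (array([0.6306, 0.0034, 0.1707]), [2.4, 2.4])
+y edge x- (array([0.6118, 0.007 , 0.1817]), [0.2, 0.2])
+y edge x+ (array([0.6262, 0.0068, 0.1815]), [1.0, 1.0])
-y edge x- (array([ 0.611 , -0.036 ,  0.1848]), [0.5, 0.5])
-y edge x+ (array([ 0.6235, -0.0356,  0.1849]), [0.2, 0.2])
tip (array([ 0.5869, -0.0146,  0.2057]), [0.2, 0.2])
base UL [0.597  0.0362 0.018 ] UR [0.6962 0.0343 0.018 ]
postL (array([0.6841, 0.0224, 0.1943]), [0.9, 0.9])
[   0    0  115   90 9357]
[    0    62   537   308 65341]
[ 507  246  133  122 6626]
side [ 316  176   81   97 2566] [[317, 176], [371, 191], [395, 261], [344, 271]] [array([0.6002, 0.0539, 0.015 ]), array([ 0.6974, -0.0142,  0.015 ]), array([ 0.6886, -0.1809,  0.015 ]), array([ 0.5906, -0.1755,  0.015 ])]
side [ 573  176   67  177 3714] [[636, 176], [639, 345], [630, 352], [573, 264], [579, 235]] [array([ 1.2315, -0.1244,  0
[... 341 characters left out ...]
rray([0.4164, 0.0252, 0.015 ])]
scene [ 276  184  101   65 3569] [[280, 184], [355, 200], [376, 222], [354, 248], [280, 221]] [array([0.7094, 0.0952, 0.015 ]), array([ 0.734 , -0.1041,  0.015 ]), array([ 0.6807, -0.1809,  0.015 ]), array([ 0.5812, -0.1723,  0.015 ]), array([0.5852, 0.0155, 0.015 ])]
scene [ 231  210  111  100 5652] [[264, 211], [341, 258], [301, 309], [232, 272]] [array([0.599 , 0.0691, 0.015 ]), array([ 0.5422, -0.161 ,  0.015 ]), array([ 0.3919, -0.1539,  0.015 ]), array([0.4077, 0.0156, 0.015 ])]
scene [ 236  309  192   91 2209] [[236, 310], [427, 399], [334, 399]] [array([ 0.3353, -0.0494,  0.015 ]), array([ 0.3344, -0.4074,  0.015 ]), array([ 0.2694, -0.2838,  0.015 ])]
```

>>> apply_moves(
  plan=[
    [1,[-0.002,0.005,0],-8],
    [1,[-0.004,0.01,0],-16],
    [1,[-0.006,0.015,0],-24],
    [1,[-0.008,0.02,0],-32],
    [1,[-0.01,0.025,0],-40],
    [1,[-0.012,0.03,0],-50],
    [1,[-0.0145,0.036,0],-60],
    [1,[-0.0145,0.0425,0],-70],
    [1,[-0.0145,0.0425,0],-80],
    [1,[-0.0145,0.0425,0],-88],
    [1,[-0.0145,0.0425,0],-88],
    [1,[-0.0145,0.0425,0],-88],
  ],
)

```text
time_s: 1.65
tool_pos: [0.6173, -0.0145, 0.2497]
orientation: [0.019, 1.0, 0.0, -0.001]
wrist_force: [0.2, 0.6, 0.2]
width: 0.0853
```

```bash
python3 - <<'E'
from plant import *
import cv2,pickle
s=state();c=capture('wrist');pickle.dump((s,c),open('d1.pkl','wb'))
print(s['time_s'],s['tool_pos'],s['orientation'],s['joint_pos'],s['wrist_force'])
cv2.imwrite('pics/w1.png',cv2.resize(c['image'][:,:,::-1],(800,500)))
E
```

```text
1.65 [ 0.61728871 -0.01449702  0.24966992] [ 1.91149444e-02  9.99817122e-01  7.45057004e-05 -5.78874627e-04] [-1.48183758e-01  2.40131978e-01  1.33230734e+00 -1.24147053e-06
  1.57032063e+00 -1.68074786e+00] [0.22406695 0.55407178 0.22638056]
```

View pics/w1.png

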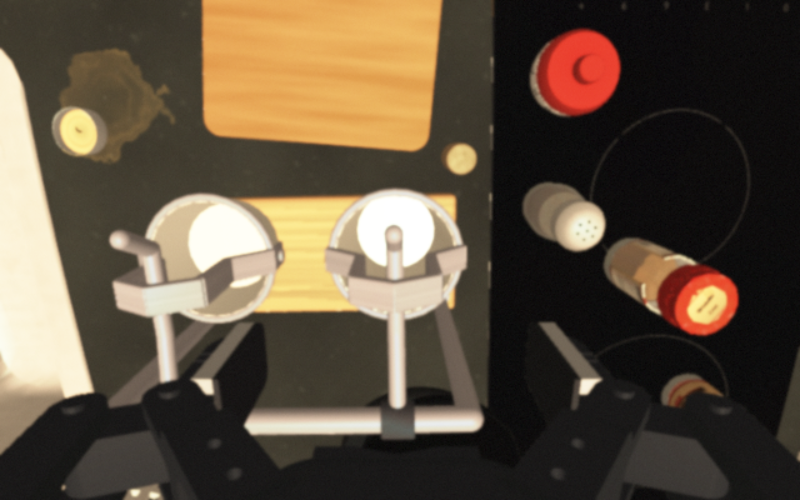

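```bash
python3 - <<'E'
import pickle;from h import *
s,c=pickle.load(open('d1.pkl','rb'))
cv2.imwrite('pics/w1z.png',cv2.resize(c['image'][150:270,240:400,::-1],(800,600),interpolation=cv2.INTER_CUBIC))
E
```

```text
(no output)
```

View pics/w1z.png

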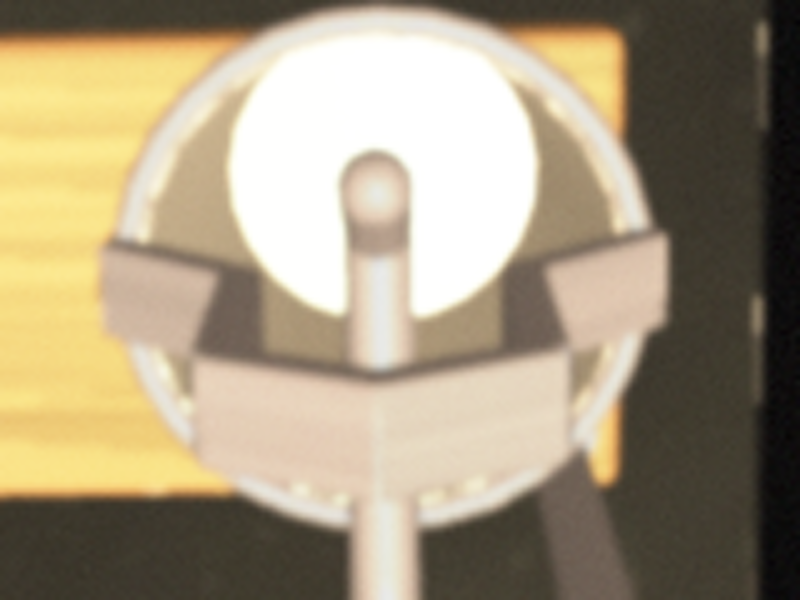

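```bash
python3 - <<'E'
import pickle;from h import *
np.set_printoptions(precision=4,suppress=True)
s,c=pickle.load(open('d1.pkl','rb'));d=pickle.load(open('d0.pkl','rb'))
W=lambda x,y:ray(d['wrist'],(300+x*.3-.35,130+y*.3-.35),d['s'])
S=lambda x,y:ray(d['side'],(290+x*.175-.41,110+y*.175-.41))
V=lambda x,y:ray(c,(240+x*.2-.4,150+y*.2-.4),s)
for n,l in dict(ridgeF=[V(378,377),W(270,450),S(247,188)],ridgeB=[V(380,497),W(355,452),S(290,172)],
 pyF=[V(570,348),W(275,293),S(222,155)],pyB=[V(570,443),W(350,293),S(270,145)],
 myF=[V(195,355),W(262,525),S(257,250)],myB=[V(195,453),W(330,523),S(297,240)],
 tip=[V(376,180),W(135,468),S(163,168)]).items(): print(n,tri(l),tri(l[:2]))
for p in [(205,135),(428,150),(440,5),(203,5)]: print(plane(c,(p[0]*.8,p[1]*.8),.015,s))
print(proj(c,[.476,-.072,.015],s)/.8)
E
```

```text
ridgeF (array([ 0.6116, -0.0164,  0.1921]), [2.0, 1.6, 1.4]) (array([ 0.6091, -0.0144,  0.1994]), [0.2, 0.2])
ridgeB (array([ 0.6253, -0.0161,  0.1943]), [1.5, 1.2, 1.3]) (array([ 0.6229, -0.0148,  0.1993]), [0.4, 0.4])
pyF (array([0.6119, 0.0073, 0.1817]), [0.4, 0.3, 0.4]) (array([0.6117, 0.0075, 0.1833]), [0.1, 0.1])
pyB (array([0.6256, 0.0072, 0.181 ]), [1.5, 0.5, 1.7]) (array([0.6244, 0.0074, 0.1821]), [0.7, 0.7])
myF (array([ 0.6108, -0.0357,  0.1846]), [0.5, 0.7, 0.3]) (array([ 0.6107, -0.0354,  0.1855]), [0.6, 0.6])
myB (array([ 0.6231, -0.0358,  0.1848]), [0.9, 0.7, 0.3]) (array([ 0.6237, -0.0366,  0.1826]), [0.6, 0.6])
tip (array([ 0.5867, -0.0142,  0.2056]), [0.7, 0.4, 0.4]) (array([ 0.5863, -0.0137,  0.2073]), [0.3, 0.3])
[ 0.5413 -0.1643  0.015 ]
[0.5606 0.0141 0.015 ]
[0.4542 0.0254 0.015 ]
[ 0.4456 -0.1534  0.015 ]
[312.6135  41.4004]
```

>>> apply_moves(
  plan=[
    [1,[0,0,0.015],0],
    [1,[0,0,0.03],0],
    [1,[0,0,0.045],0],
    [1,[0,0,0.058],0],
    [1,[0,0,0.068],0],
    [1,[0,0,0.077],0],
    [1,[0,0,0.083],0],
    [1,[0,0,0.084],0],
    [1,[0,0,0.084],0],
  ],
)

```text
time_s: 2.82
tool_pos: [0.6174, -0.0145, 0.166]
orientation: [0.019, 1.0, 0.0, -0.0]
wrist_force: [0.3, -0.3, 0.4]
width: 0.0855
```

```bash
python3 - <<'E'
from plant import *
import cv2
s=state();c=capture('wrist');print(s['tool_pos'],s['wrist_force'])
cv2.imwrite('pics/w2.png',cv2.resize(c['image'][:,:,::-1],(800,500)))
E
```

```text
[ 0.6173524  -0.01451651  0.1660314 ] [ 0.25829701 -0.25589212  0.42204571]
```

View pics/w2.png

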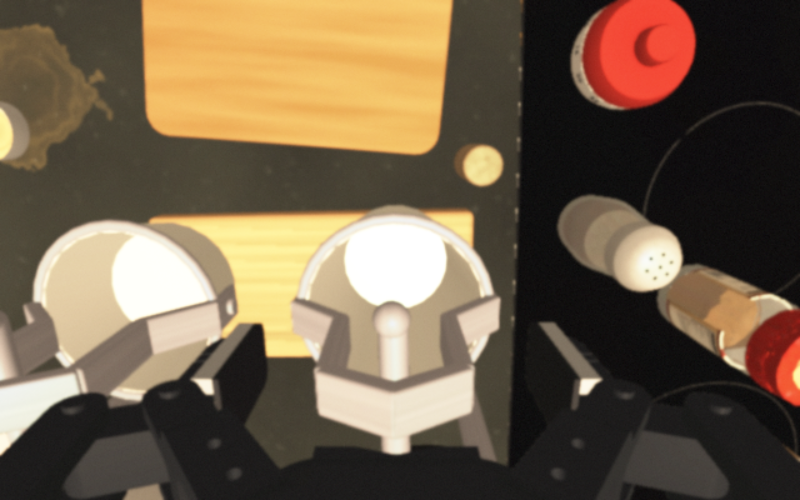

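The handle at (394,400) is centred between the fingers at (262) and (530), with nothing touching. I'll close now.

>>> apply_moves(
  plan=[
    [-1,[0,0,0],0],
    [-1,[0,0,0],0],
    [-1,[0,0,0],0],
    [-1,[0,0,0],0],
    [-1,[0,0,0],0],
    [-1,[0,0,0],0],
    [-1,[0,0,0],0],
    [-1,[0,0,0],0],
  ],
  force=40,
)

```text
time_s: 3.88
tool_pos: [0.6175, -0.0147, 0.1664]
orientation: [0.019, 1.0, -0.0, 0.0]
wrist_force: [-0.2, -2.5, 5.0]
width: 0.0434
```

>>> apply_moves(
  plan=[
    [-1,[0,0,-0.004],0],
    [-1,[0,0,-0.009],0],
    [-1,[0,0,-0.015],0],
    [-1,[0,0,-0.021],0],
    [-1,[0,0,-0.027],0],
    [-1,[0,0,-0.032],0],
    [-1,[0,0,-0.036],0],
    [-1,[0,0,-0.036],0],
    [-1,[0,0,-0.036],0],
  ],
)

```text
time_s: 5.0
tool_pos: [0.6174, -0.0147, 0.2022]
orientation: [0.019, 1.0, -0.0, -0.0]
wrist_force: [0.2, 0.6, -3.1]
width: 0.0432
```

```bash
python3 - <<'E'
from plant import *
import cv2,pickle
s=state();print(s['tool_pos'],s['wrist_force'],s['width'])
d={'s':s}
for n in ['side','scene']:
    d[n]=capture(n)
pickle.dump(d,open('d3.pkl','wb'))
a=cv2.resize(d['side']['image'][90:215,285:435,::-1],(400,333),interpolation=2)
b=cv2.resize(d['scene']['image'][90:215,225:375,::-1],(400,333),interpolation=2)
cv2.imwrite('pics/l3.png',cv2.hconcat([a,b]))
E
```

```text
[ 0.61741187 -0.01468987  0.20220899] [ 0.16196801  0.62416096 -3.05560913] 0.04319137458602419
```

View pics/l3.png

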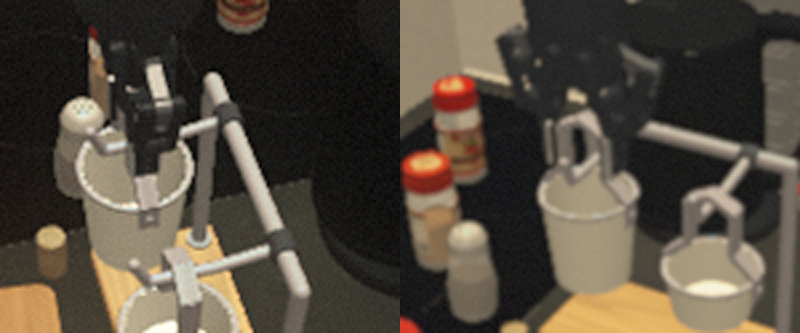

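Lifted clear (about 3 N carried) and the shallow pail is still hanging. Next I draw back along tool +x, then move over the board.

>>> apply_moves(
  plan=[
    [-1,[0.006,0,0],0],
    [-1,[0.016,0,0],0],
    [-1,[0.028,0,0],0],
    [-1,[0.04,0,0],0],
    [-1,[0.052,0,0],0],
    [-1,[0.064,-0.002,0],0],
    [-1,[0.078,-0.012,0],0],
    [-1,[0.094,-0.026,0],0],
    [-1,[0.11,-0.04,0],0],
    [-1,[0.125,-0.052,0],0],
    [-1,[0.135,-0.06,0],0],
    [-1,[0.139,-0.063,0],0],
  ],
)

```text
time_s: 6.6
tool_pos: [0.4756, -0.0729, 0.2024]
orientation: [0.019, 1.0, -0.0, -0.0]
wrist_force: [1.0, 0.4, -2.4]
width: 0.0433
```

```bash
python3 - <<'E'
from plant import *
import cv2,pickle
d={}
s=state();print(s['time_s'],s['tool_pos'],s['wrist_force'],s['width'])
d={'s':s}
for n in ['side','scene','wrist']:
    d[n]=capture(n)
pickle.dump(d,open('d4.pkl','wb'))
a=cv2.resize(d['side']['image'][130:305,210:420,::-1],(400,333),interpolation=2)
b=cv2.resize(d['scene']['image'][130:315,200:422,::-1],(400,333),interpolation=2)
cv2.imwrite('pics/l4.png',cv2.hconcat([a,b]))
cv2.imwrite('pics/w4.png',d['wrist']['image'][:,:,::-1])
E
```

```text
6.6 [ 0.47559899 -0.07294849  0.2023871 ] [ 0.99522642  0.44287272 -2.41035759] 0.04327650316954031
```

View pics/l4.png

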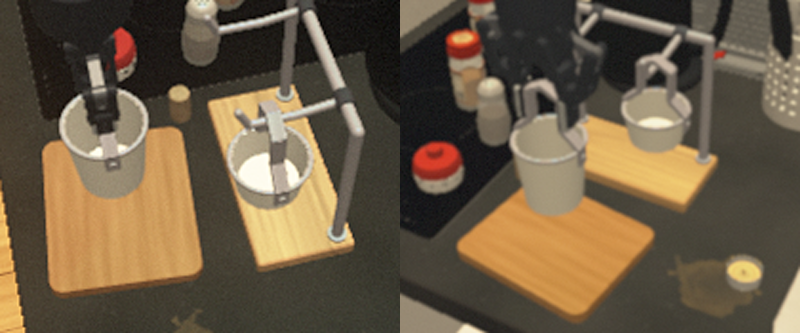

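View pics/w4.png

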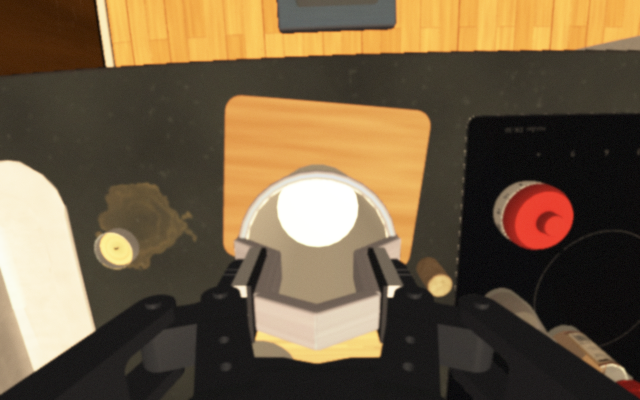

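```bash
python3 - <<'E'
import pickle;from h import *
np.set_printoptions(precision=4,suppress=True)
d=pickle.load(open('d4.pkl','rb'));s=d['s'];c=d['wrist']
P=np.array([plane(c,p,.015,s) for p in [(225,96),(432,112),(421,262),(222,240)]]);print(P)
print(proj(c,[.476,-.072,.015],s))
for n in ['side','scene']:
  im=d[n]['image']; hsv=cv2.cvtColor(im,cv2.COLOR_RGB2HSV)
  m=cv2.inRange(hsv,(8,60,80),(28,255,255)); k,l,st,ce=cv2.connectedComponentsWithStats(m)
  for i in range(1,k):
    if 1500<st[i,4]<20000 and st[i,0]<300:
      q=max(cv2.findContours((l==i).astype(np.uint8),0,2)[0],key=cv2.contourArea)
      a=cv2.minAreaRect(q)
      print(n,st[i],[plane(d[n],p,.015) for p in cv2.approxPolyDP(cv2.convexHull(q),5,True)[:,0].astype(float)])
# pail white floor centre in wrist + rim
m=cv2.inRange(c['image'],(245,235,215),(255,255,255));m[:170]=0;m[250:]=0
ys,xs=np.nonzero(m[:,260:370]);print('floor px',xs.mean()+260,ys.min(),ys.max())
E
```

```text
[[ 0.3936 -0.1481  0.015 ]
 [ 0.4136  0.0305  0.015 ]
 [ 0.5549  0.0264  0.015 ]
 [ 0.5248 -0.1647  0.015 ]]
[317.0743 186.3186]
side [ 232  196   85   91 5930] [array([0.5585, 0.0088, 0.015 ]), array([ 0.5373, -0.1671,  0.015 ]), array([ 0.3951, -0.1486,  0.015 ]), array([0.4164, 0.0252, 0.015 ])]
scene [ 231  193  146  118 8524] [array([ 0.734 , -0.1041,  0.015 ]), array([ 0.6807, -0.1809,  0.015 ]), array([ 0.3956, -0.156 ,  0.015 ]), array([0.4077, 0.0156, 0.015 ]), array([0.5856, 0.0628, 0.015 ]), array([0.7033, 0.0207, 0.015 ])]
scene [ 235  309  195   91 2225] [array([ 0.3358, -0.4101,  0.015 ]), array([ 0.2687, -0.2825,  0.015 ]), array([ 0.3363, -0.0464,  0.015 ])]
floor px 317.0138920519244 179 245
```

The board centre comes out at (0.477, -0.070), from wrist corners (225,96) and (432,112) plus the earlier near corners. The pail is within 4 mm of that, so I'll descend to just above contact.

>>> apply_moves(
  plan=[
    [-1,[0,0.002,0.006],0],
    [-1,[-0.001,0.003,0.014],0],
    [-1,[-0.001,0.003,0.023],0],
    [-1,[-0.001,0.003,0.032],0],
    [-1,[-0.001,0.003,0.041],0],
    [-1,[-0.001,0.003,0.05],0],
    [-1,[-0.001,0.003,0.056],0],
    [-1,[-0.001,0.003,0.06],0],
    [-1,[-0.001,0.003,0.062],0],
    [-1,[-0.001,0.003,0.062],0],
    [-1,[-0.001,0.003,0.062],0],
  ],
)

```text
time_s: 8.12
tool_pos: [0.4774, -0.0695, 0.1405]
orientation: [0.019, 1.0, -0.0, 0.0]
wrist_force: [0.7, -0.3, -3.0]
width: 0.0432
```

>>> apply_moves(
  plan=[
    [-1,[0,0,0.001],0],
    [-1,[0,0,0.002],0],
    [-1,[0,0,0.003],0],
    [-1,[0,0,0.003],0],
    [-1,[0,0,0.003],0],
  ],
)

```text
time_s: 8.75
tool_pos: [0.4775, -0.0695, 0.1375]
orientation: [0.019, 1.0, -0.0, 0.0]
wrist_force: [1.4, -0.1, -2.4]
width: 0.0438
```

>>> apply_moves(
  plan=[
    [-1,[0,0,0.0005],0],
    [-1,[0,0,0.001],0],
    [-1,[0,0,0.0015],0],
    [-1,[0,0,0.0015],0],
    [-1,[0,0,0.0015],0],
  ],
)

```text
time_s: 9.38
tool_pos: [0.4775, -0.0695, 0.1361]
orientation: [0.019, 1.0, -0.0, 0.0]
wrist_force: [0.5, 0.3, -2.5]
width: 0.044
```

>>> apply_moves(
  plan=[
    [-1,[0,0,0.0005],0],
    [-1,[0,0,0.001],0],
    [-1,[0,0,0.001],0],
    [-1,[0,0,0.001],0],
  ],
)

```text
time_s: 9.88
tool_pos: [0.4775, -0.0695, 0.135]
orientation: [0.019, 1.0, -0.0, 0.0]
wrist_force: [-0.5, -0.3, -3.2]
width: 0.0436
```

>>> apply_moves(
  plan=[
    [-1,[0,0,0.0005],0],
    [-1,[0,0,0.001],0],
    [-1,[0,0,0.001],0],
    [-1,[0,0,0.001],0],
  ],
)

```text
time_s: 10.38
tool_pos: [0.4775, -0.0695, 0.1341]
orientation: [0.019, 1.0, -0.0, 0.0]
wrist_force: [0.0, -0.0, -0.7]
width: 0.0435
```

```bash
python3 - <<'E'
from plant import *
import cv2
a=capture('side')['image'][150:300,215:335,::-1];b=capture('scene')['image'][150:300,220:340,::-1]
cv2.imwrite('pics/l5.png',cv2.hconcat([cv2.resize(x,(400,500),interpolation=2) for x in (a,b)]))
print(state()['wrist_force'])
E
```

```text
[-0.62265348  0.69116906 -0.05757499]
```

View pics/l5.png

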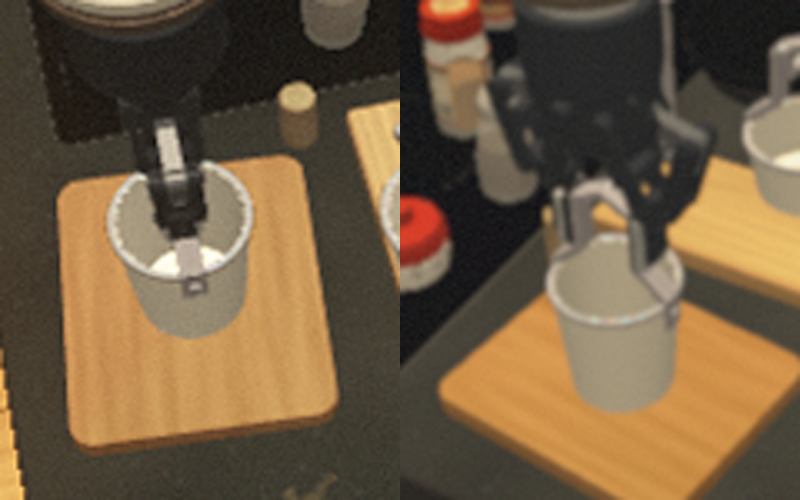

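The wrist load has dropped from about −3 to about 0 N, so the pail is resting on the board. In the side view its base at (190,315) sits about at the board's middle. I'll press 0.5 mm further and release slowly.

>>> apply_moves(
  plan=[
    [-1,[0,0,0.0005],0],
    [-1,[0,0,0.0005],0],
  ],
)

```text
time_s: 10.72
tool_pos: [0.4777, -0.0695, 0.1341]
orientation: [0.019, 1.0, -0.0, 0.001]
wrist_force: [-1.8, 1.8, 6.1]
width: 0.0434
```

>>> apply_moves(
  plan=[
    [0.1,[0,0,0],0],
    [0.2,[0,0,0],0],
    [0.4,[0,0,0],0],
    [0.6,[0,0,0],0],
    [0.8,[0,0,0],0],
    [1,[0,0,0],0],
    [1,[0,0,0],0],
    [1,[0,0,0],0],
    [1,[0,0,0],0],
  ],
)

```text
time_s: 11.85
tool_pos: [0.4777, -0.0695, 0.1341]
orientation: [0.019, 1.0, -0.0, 0.001]
wrist_force: [-0.9, 0.7, -0.3]
width: 0.0856
```

Released. Now I retreat straight up.

>>> apply_moves(
  plan=[
    [1,[0,0,-0.008],0],
    [1,[0,0,-0.02],0],
    [1,[0,0,-0.035],0],
    [1,[0,0,-0.05],0],
    [1,[0,0,-0.07],0],
    [1,[0,0,-0.09],0],
    [1,[0,0,-0.11],0],
    [1,[0,0,-0.12],0],
    [1,[0,0,-0.12],0],
    [1,[0,0,-0.12],0],
  ],
)

```text
time_s: 13.1
tool_pos: [0.4774, -0.0694, 0.2535]
orientation: [0.019, 1.0, -0.0, 0.0]
wrist_force: [-0.4, -0.6, -0.0]
width: 0.0854
```

```bash
python3 - <<'E'
from plant import *
from h import *
import pickle
s=state();d={'s':s};print(s['time_s'],s['tool_pos'],s['wrist_force'])
for n in ['side','scene','wrist']: d[n]=capture(n)
pickle.dump(d,open('d6.pkl','wb'))
cv2.imwrite('pics/l6.png',cv2.hconcat([cv2.resize(d[n]['image'][130:310,210:400,::-1],(400,379),interpolation=2) for n in ('side','scene')]))
cv2.imwrite('pics/w6.png',d['wrist']['image'][:,:,::-1])
print('expected ridge px',proj(d['wrist'],[.477,-.07,.164],s),'board c',proj(d['wrist'],[.477,-.07,.015],s))
E
```

```text
13.1 [ 0.4773709  -0.06936238  0.25345929] [-0.3810303  -0.6068162  -0.02390054]
expected ridge px [314.72544402 217.39161702] board c [315.45434324 175.37267731]
```

View pics/l6.png

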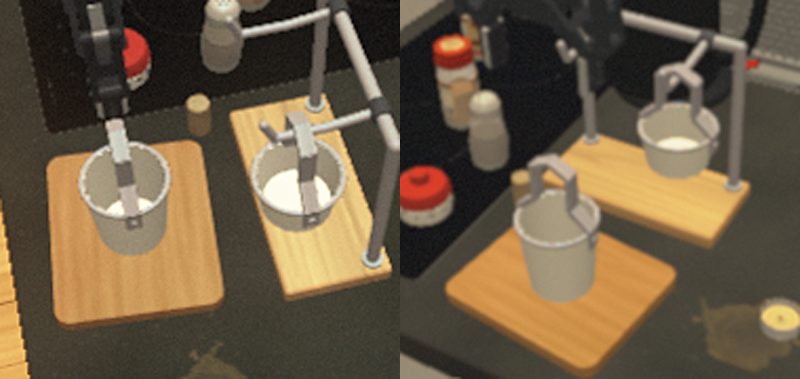

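View pics/w6.png

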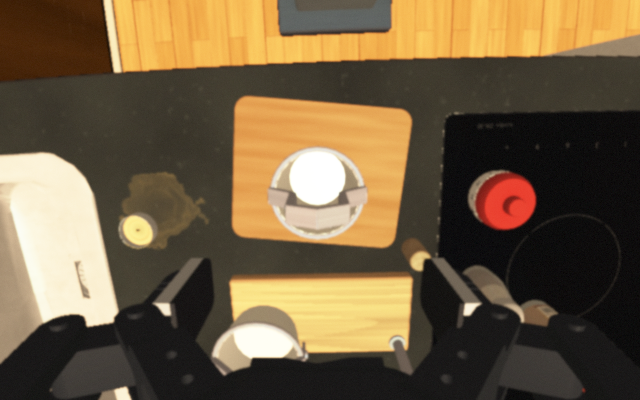

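The pail stands upright: floor centre (317,178) against the board centre (315,175), ridge (317,215) against the expected (315,217). The shallow pail is on its hook and the gripper is clear. A quick check that the shallow pail hasn't moved, then I hand in.

```bash
python3 - <<'E'
from plant import *
from h import *
import pickle
a=pickle.load(open('d0.pkl','rb'))
for n,(x,y,w,h) in dict(side=(332,190,40,45),scene=(322,160,40,52)).items():
    b=capture(n)['image'];T=a[n]['image'][y:y+h,x:x+w]
    r=cv2.matchTemplate(b,T,cv2.TM_CCOEFF_NORMED);_,v,_,l=cv2.minMaxLoc(r);print(n,v,l,(x,y))
print(hand_in())
E
```

```text
side 0.9787824749946594 (332, 190) (332, 190)
scene 0.9993712902069092 (322, 160) (322, 160)
the job is handed in; nothing more can be done
None
```

The deep pail now stands upright on the middle of the chopping board, and the shallow pail still hangs on its hook. I handed the job in at about 13 s of the 32 s allowed; it reports no verdict.

**What I did:** I gripped the deep pail's handle across its parallel sides with 40 N and raised it 36 mm. I then drew it back off the hook, carried it over the board and lowered it in small steps. I released it once the wrist load had fallen to about zero, and the gripper went straight up clear.

**Last checks:**
- **Placement:** the pail is within about 5 mm of my measured board centre. It looks upright in all three views, with the handle ridge within about 3 px of where an upright pail should show.
- **Shallow pail:** matching it against the first pictures in the side and scene views gave a shift of 0 px.
- **Forces:** the largest wrist force in the readings between moves was about 7 N, after the final 0.5 mm press before release. At the end the wrist force was about zero.

**Disagreements:** the handle's peak height came out between 192 and 199 mm depending on which views I combined. I took the height from the handle's shoulders instead, and contact with the board came within about 0.5 mm of where that predicted. The board-centre estimates differed by up to about 5 mm between views. No check failed.

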